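# Third hand for a cutlery tray: clear the jig, then hold the tray side home in its groove

### The arm

A 6-joint arm with a two-finger parallel gripper is mounted at the origin on a cart in front of the work surface, level with it; the furniture and walls round the work are solid. World frame = base frame: x ahead of the robot, y to its left, z up, the work surface at z = 0. Lengths are in m, angles in degrees, forces in N, time in s.
With the tool pointing down it reaches from about 0.225 to 0.725 m from the base axis. Payload 3.1 kg.
Tool frame: the origin (TCP) lies midway between the tips of the shut fingers; the grasp point (between the pads) lies 19 mm behind it; z points along the fingers, y is the line along which they close (so a half turn about z gives the same grasp; the last joint's range is limited). The gripper opens to 85 mm and grips with 20 to 120 N. Pads are 22 mm wide; open, the fingers measure 114 mm over their backs; the gripper's body (76 mm by 85 mm) begins 54 mm behind the grasp point. The pads swing forward as they close: fully open they stand 13 mm farther back than shut.
Start: joints at [-81.692, 2.75, 5.684, 92.934, 0, 82.678], TCP at [0.141, -0.506, 0.231] pointing down, gripper open.
Joint ranges: [-166.93, 166.93], [-56.73, 111.36], [-69.38, 81.34], [-121.58, 131.49], [-85.45, 84.26], [-180, 180]. Speed limits (degrees/s): [159.86, 159.86, 180, 180, 180, 180].

### API

Orientations are given as [roll, pitch, yaw] about the fixed x, y, z axes, in that order (R = Rz(yaw) Ry(pitch) Rx(roll)).
In Python, from plant import monitor, optics, job gives the robot as it stands. The module is installed in compiled form; this text tells all that it offers.
- The arm moves only by the shell command python3 -m jog 'ROWS' [OPENING]. ROWS is text: rows parted by semicolons, each of 4 numbers parted by spaces: the shift along the tool's x, y, z in cm, then the turn about the tool's z in degrees. A call has 1 to 5 rows; each row shifts and turns the commanded pose from where the row before left it, along the tool's axes as they then stand; what a row does not reach is not made up. A row lasts 1/10 s, in which the tool goes at most 50 mm and 8.59 degrees, less where a joint would pass 70% of its speed; a pose out of reach is approached as far as the arm can. A call with a gripper value outside its range is refused whole. OPENING is the finger opening in cm, from 0 to 8.54, set as the call begins (- or left out, the last holds). The fingers move at their own pace and stop on an object; the grip force is fixed at half the most. Time passes only in rows, so rows that do not move let the fingers close. It gives the time, the measured TCP pose, the force, the opening and the grip force at its end, in the units of the state.
- monitor.observe(): the state, without advancing time (a new reading comes with each control period).
- optics.snapshot(name): name is "side" or "top"; returns (picture, depth): 480x640x3 uint8, red, green, blue; 480x640 float32, m along the optical axis (not along the pixel's ray), 0 where there is no reading.
- optics.camera_info(name): a dict with "K" (3x3 intrinsics, pixels), "k1" (the pictures are not rectified: a ray, as slopes to the right and down, at radius r is drawn at 1 + k1 r^2 times it, then the intrinsics apply), "R" (3x3) and "t" (3): a world point X has camera coordinates R X + t. Camera axes: x right, y down, z forward; pixel columns grow to the right and rows downward; lengths in m; the calibration is good to about 2 mm. A picture is of the moment at which its call begins. camera_info takes no time and is no camera call.
- job.job_done(): hands the job in; it is judged then, once.
The state is a dict: "clock": time; "qpos": joint angles; "qd": joint speeds; "effort": joint torques, N m; "position": TCP position; "eef_rot": TCP orientation; "wrist_force": force on the tool from outside, world axes, zero at the start; "moment": the same for the moment, N m; "grip_width": opening from 0.0 (shut) to 1.0 (fully open); "gripper_force": force on a finger pad.
Only numpy, scipy, OpenCV 4.12 (cv2) and the standard library are available. Lean on these libraries where they do the work, as an engineer would, in place of code of your own. Each camera call takes 0.05 s, during which the arm holds its last target. There are 200 camera calls.

### The job

I am about to screw this little cutlery tray together in the jig on the worktop: first put the two wood offcuts that lie on the jig into the white plastic tub, and leave them there. Then fetch the loose tray side, stand it on its long edge on the jig's base with one end fully home in the empty upright groove of the clamped end panel, square to the panel, easing it in rather than ramming it, and keep pressing it steadily into the groove with about 10 N (the weight of a one-litre bottle; 5 to 18 N is all right). Finish while you are still holding it pressed there, do not let go, I will drive the screw from behind; leave the mug, the flat tin and the screwdriver where they are and keep the tub upright.

Things in the scene. Friction and masses are not known exactly. Their poses are not given: they have to be found in the camera images.
- jig: Assembly jig, fixed to the worktop: plywood base 220 (x) x 180 (y) x 15 mm, origin at the centre of its underside, x pointing away from the robot (yaw varies). On its far edge stands a fence 18 mm thick, 50 mm high, with a gap behind the empty groove; the tray's end panel is clamped against it. A board pressed down on the base drags on it and loses push.
- clamp (a point): Top of the dark steel G-clamp that holds the panel to the fence, 96 mm above the worktop; it is 14 mm wide and spans jig x from +63 to +157 mm at jig y +30 mm; fixed.
- fitted (a point): Tray side already fitted to the panel's left end, fixed: a board 12 mm thick, 60 mm high and 160 mm long along the jig's x (-76 to +84 mm). This point: the middle of its top edge, at jig x +4, y +69, z +75 mm.
- panel: Tray end panel, light brown wood, 60 mm high, 166 mm wide, fixed. In its near face one empty upright groove, open at the top, 15 mm wide, 8 mm deep, edges eased by 3 mm. Origin: on the jig's base (15 mm above the worktop), middle of the groove's back wall, at jig x +84, y -50 mm. x points level into the groove, away from the robot (face at x = -8 mm), y left, z up.
- side: Loose tray side, plain light brown wood, 160 (its x) x 12 (y) x 60 mm high (z), about 0.1 kg, standing on its long edge right of the jig. Origin: middle of its underside. Either end may go into the groove; fully home, its origin is 80 mm short of the panel's origin. Rigid wood on wood: the force rises within about a millimetre once the end meets the groove's back.
- offcut_long: Wood offcut, a block 42 (x) x 25 (y) x 20 mm high, lying on the jig's base; origin: middle of its underside.
- offcut_point: Wood offcut with one pointed end, 25 mm wide (y), 20 mm high and 38 mm long (its x, from -19 mm to the point at +19.5 mm), lying on the jig's base; origin in its underside.
- tub: The waste tub: loose, open, round, white plastic, 78 mm high, about 114 mm wide inside at the rim and 94 mm at the floor, wall 3 mm, standing on the worktop to the right of the jig, behind the loose side. Origin: middle of its underside.
- mug: Bystander: pale mug, 91 x 122 x 103 mm high, to the right of the jig's far end; origin in its underside.
- tin_flat: Bystander: flat round food tin, 87 mm across, 40 mm high, right of the tub; origin in its underside.
- screwdriver: Bystander: screwdriver lying near the front edge at the right, about 200 mm long.
Mind the look-alikes: they are no part of the job. Leave any green or turquoise look-alike of the offcut_long alone.

How it is judged:
By the outcome, as a careful person would: the job done as asked, in the order asked, and still so for the second after the job is handed in, while the arm keeps its last pose, push and grip.
It also fails if it takes over 72 s, if anything falls off the work surface, if the arm or the gripper's body presses on something with over 40 N, if the wrist force passes 120 N, or if a joint passes its speed limit or range.

## Working session

There is one attempt and no reset: what is moved stays moved. The work goes in short steps, Python scripts to look and compute and a shell command to move; the robot and the scene stay as the last step left them, time stands still between calls to the robot, and variables do not carry over. Pictures are saved under pics/ and viewed, at most 10 in all, crops included, and the job is handed in when it is done.

```bash
mkdir -p pics
cat > h.py <<'E'
import numpy as np, cv2
from plant import monitor, optics, job
def snap(n,f=None):
    p,d=optics.snapshot(n)
    if f: cv2.imwrite('pics/'+f,p[:,:,::-1])
    return p,d
def rays(n,uv):
    c=optics.camera_info(n);K=np.array(c['K']);R=np.array(c['R']);t=np.array(c['t'])
    uv=np.atleast_2d(np.array(uv,float))
    n_=cv2.undistortPoints(uv[:,None],K,np.array([c['k1'],0,0,0.]))[:,0]
    d=np.c_[n_,np.ones(len(n_))]
    return -R.T@t, d@R   # origin, dirs (depth-scaled)
def onz(n,uv,z):
    o,d=rays(n,uv); s=(z-o[2])/d[:,2]; return o+d*s[:,None]
def world(n,uv,dep):
    o,d=rays(n,uv); return o+d*np.array(dep).reshape(-1,1)
def proj(n,X):
    c=optics.camera_info(n);K=np.array(c['K'])
    X=np.atleast_2d(np.array(X,float))
    return cv2.projectPoints(X,cv2.Rodrigues(np.array(c['R']))[0],np.array(c['t']),K,np.array([c['k1'],0,0,0.]))[0][:,0]
E
python3 - <<'E'
from h import *
for n in('top','side'):
    p,d=snap(n,n+'0.png'); np.savez('pics/'+n+'0.npz',p=p,d=d)
    c=optics.camera_info(n); print(n,-np.array(c['R']).T@np.array(c['t']),np.array(c['R']).round(2).tolist(),c['K'][0][0],c['k1'])
print(monitor.observe())
E
```

```text
top [ 0.304943   -0.26276501  1.01476583] [[-0.11, -0.99, -0.01], [-0.97, 0.11, -0.2], [0.2, -0.02, -0.98]] 521.7915214928378 -0.06247171787880702
side [0.19356536 0.5916435  0.49724753] [[-0.94, -0.34, -0.01], [-0.13, 0.39, -0.91], [0.31, -0.86, -0.41]] 484.538256014335 -0.052357430547301444
{'clock': 0.1, 'qpos': array([-8.16923363e+01,  2.78711042e+00,  5.59845330e+00,  9.29322557e+01,
        7.75801641e-04,  8.26791841e+01]), 'qd': array([-0.10921608, -0.13152437,  0.2326531 , -0.01609792,  0.00412565,
       -0.04653964]), 'effort': array([ 3.13171891e-03, -3.39851654e+01,  3.20935643e+01,  1.58641173e-02,
       -7.80092637e-05,  8.79212969e-07]), 'position': array([ 0.14135931, -0.50503437,  0.23022947]), 'eef_rot': array([-1.79880172e+02, -1.61767731e-02,  1.56284619e+01]), 'wrist_force': array([ 0.21094778, -0.4762686 , -0.0622137 ]), 'moment': array([0.01489885, 0.01194614, 0.0302631 ]), 'gripper_force': 0.0, 'grip_width': 1.0015662807441086}
```

View pics/top0.png

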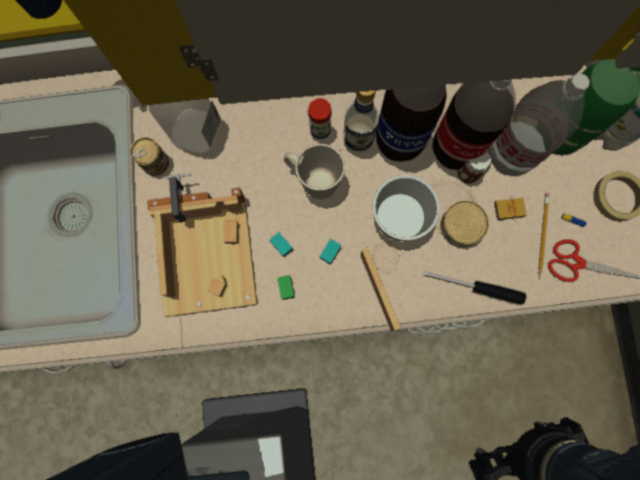

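View pics/side0.png

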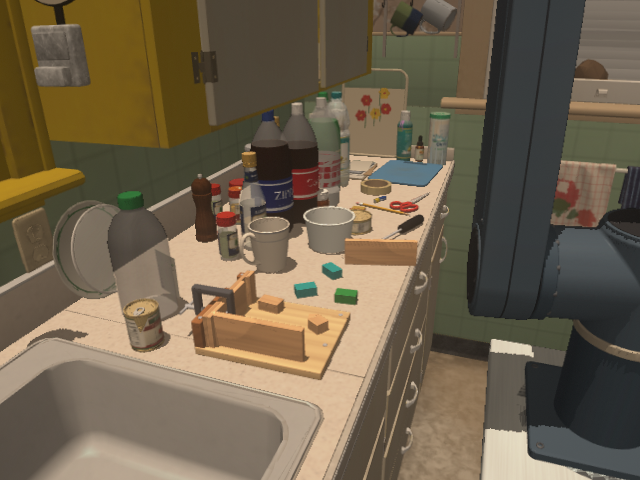

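Top view: the jig is around (205,258). The block offcut is at (231,231) and the pointed offcut at (218,286), both plain wood lying on the jig base. The look-alikes, turquoise at (281,244) and (330,251) and green at (286,287), lie off the jig. The tub is at (405,210), the loose side at (380,288), the mug at (320,170), the tin at (465,223) and the screwdriver at (480,288). Next I measure these and confirm the offcuts in a crop.

```bash
cat > m.py <<'E'
from h import *
z=np.load('pics/top0.npz');p,d=z['p'],z['d']
v,u=np.mgrid[:480,:640]
W=world('top',np.c_[u.ravel(),v.ravel()],d.ravel()).reshape(480,640,3)
hsv=cv2.cvtColor(p,cv2.COLOR_RGB2HSV)
print('table z',np.median(W[330-20:330,300:350,2]))
def reg(name,box,zlo,zhi,zt,ext=None):
    x0,y0,x1,y1=box
    m=np.zeros((480,640),np.uint8); s=(slice(y0,y1),slice(x0,x1))
    m[s]=((W[s][...,2]>zlo)&(W[s][...,2]<zhi)&(d[s]>0))
    if ext is not None: m&=ext.astype(np.uint8)
    n,l,st,c=cv2.connectedComponentsWithStats(m)
    if n<2: print(name,'none');return
    k=1+np.argmax(st[1:,4]); cs=cv2.findContours((l==k).astype(np.uint8),0,1)[0]
    ct=max(cs,key=cv2.contourArea)[:,0]
    P=onz('top',ct,zt)[:,:2].astype(np.float32)*1000
    r=cv2.minAreaRect(P); print(name,st[k].tolist(),'zmed',W[l==k][:,2].mean().round(4),'rect',np.round(r[0],1),np.round(r[1],1),round(r[2],1),'box',cv2.boxPoints(r).round(0).tolist())
    return P
reg('long',(215,212,248,252),.027,.045,.035)
reg('point',(203,270,235,302),.027,.045,.035)
reg('side',(350,240,410,335),.045,.075,.060)
reg('jigbase',(140,190,265,320),.008,.022,.015)
reg('fitted',(145,212,185,305),.06,.09,.075)
reg('panel+fence',(180,180,250,225),.055,.09,.075)
reg('tub',(365,170,445,245),.06,.095,.078)
reg('mug',(280,135,350,200),.08,.125,.103)
reg('tin',(435,195,495,250),.03,.05,.04)
reg('clamp',(160,165,200,225),.088,.11,.096)
cv2.imwrite('pics/crop.png',cv2.resize(p[165:320,140:300,::-1],None,fx=4,fy=3.8,interpolation=cv2.INTER_CUBIC)[:600])
E
python3 m.py
```

```text
table z 0.0002807138311281543
long [223, 221, 15, 22, 294] zmed 0.0349 rect [ 539.6 -104.9] [26.9 41.5] 83.5 box [[518.0, -116.0], [559.0, -121.0], [562.0, -94.0], [521.0, -89.0]]
point [208, 275, 17, 22, 227] zmed 0.0352 rect [440. -74.] [25.9 37.4] 59.8 box [[417.0, -76.0], [450.0, -95.0], [463.0, -72.0], [430.0, -53.0]]
side [361, 248, 40, 83, 656] zmed 0.0592 rect [ 396.2 -374.9] [160.4  13.9] 14.9 box [[317.0, -389.0], [320.0, -402.0], [475.0, -361.0], [472.0, -348.0]]
jigbase [162, 196, 95, 121, 7327] zmed 0.0155 rect [502.3 -48.2] [217.  180.9] 1.7 box [[391.0, 39.0], [397.0, -142.0], [614.0, -135.0], [608.0, 46.0]]
fitted [149, 212, 23, 84, 782] zmed 0.0733 rect [504.9  23.7] [ 42.  156.3] 84.8 box [[425.0, 10.0], [581.0, -4.0], [585.0, 38.0], [429.0, 52.0]]
panel+fence [180, 187, 61, 34, 962] zmed 0.0699 rect [588.1 -78.4] [116.   52.8] 89.6 box [[561.0, -136.0], [614.0, -137.0], [615.0, -21.0], [562.0, -20.0]]
tub [372, 175, 68, 65, 980] zmed 0.0753 rect [ 539.3 -440.5] [124.1 123.9] 37.2 box [[452.0, -429.0], [527.0, -527.0], [626.0, -452.0], [551.0, -354.0]]
mug [284, 144, 61, 49, 750] zmed 0.096 rect [ 629.7 -287.7] [102.9  91.4] 24.8 box [[564.0, -268.0], [602.0, -351.0], [696.0, -308.0], [657.0, -225.0]]
tin [444, 200, 45, 45, 1541] zmed 0.0376 rect [ 505.7 -558.7] [83.6 87.1] 37.9 box [[446.0, -550.0], [499.0, -619.0], [565.0, -567.0], [512.0, -499.0]]
clamp [169, 176, 11, 41, 327] zmed 0.0959 rect [603.8 -16.9] [77.  15.6] 1.7 box [[565.0, -10.0], [566.0, -26.0], [643.0, -24.0], [642.0, -8.0]]
```

View pics/crop.png

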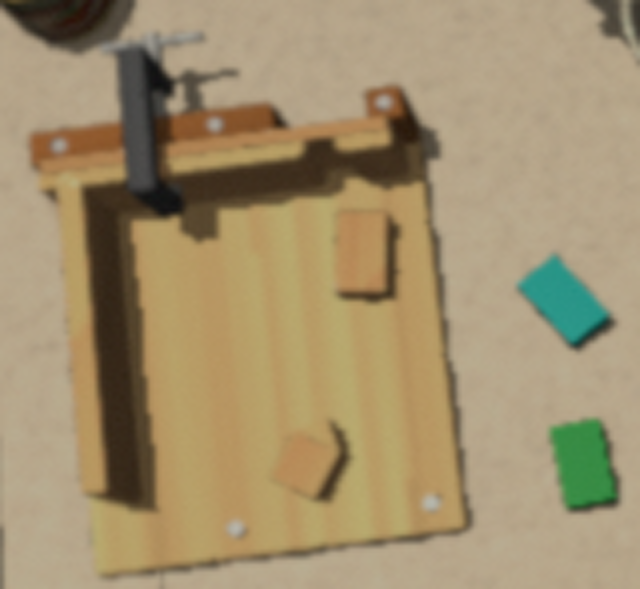

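The crop confirms two natural-wood offcuts on the jig. The block is at px (230,230) and the pointed one at px (217,287). The turquoise and green pieces are off the jig, so I leave them. I need the pointed one's axis more exactly.

```bash
cat >> m.py <<'E'
print('----')
print((W[272:300,204:232,2]*1000).round().astype(int))
print(p[272:300,204:232,0])
E
python3 m.py | sed -n '/----/,$p'
```

```text
----
[[  15   14   17   18   12   15   17   16   14   15   15   18   16   14
    17   17   14   16   12   15   14   16   17   15   19   15   16   15]
 [  19   15   17   14   17   15   17   16   13   17   14   13   15   17
    17   17   14   12   16   16   14   14   18   16   17   16   17   13]
 [  16   13   14   18   17   16   15   18   18   19   12   16   12   16
    18   14   17   19   17   12   14   18   15   18   16   16   17   13]
 [  14   16   15   17   13   16   15   16   15   17   15   15   15   19
    17   14   16   35   15   14   19   18   18   12   14   17   17   16]
 [  14   18   14   17   14   15   13   15   16   14   15   18   18   15
    33   35   34   35   31   14   15   14   16   14   15   14   13   16]
 [  18   15   16   16   16   17   16   15   15   16   15   18   17   35
    37   35   36   34   32   24   17   15   15   15   12   18   13   20]
 [  15   14   16   15   14   15   16   14   13   16   38   36   35   38
    39   37 1015   35   34   25   17   16   17   16   15   17   18   18]
 [  15   16   14   16   15   12   16   16   17   35   32   36   38   38
    37  
[... 5542 characters left out ...]
182 183 183 184 183 183 184 182 177 167 162 167 172 177 169 138  90  69
   83 118 157 177 182 183 184 184 183 185]
 [184 183 185 184 183 183 184 183 182 180 175 166 162 163 150 115  81  79
  101 141 170 183 184 183 183 184 183 184]
 [184 183 183 184 184 183 183 183 182 183 183 180 174 161 143 122 111 108
  122 156 178 183 183 183 183 184 185 184]
 [184 184 183 184 184 183 183 184 183 183 183 184 182 178 171 163 159 154
  157 174 182 183 184 183 184 183 184 184]
 [185 184 183 183 184 184 184 183 184 184 183 184 183 183 182 180 180 178
  179 182 183 183 183 185 184 183 184 185]
 [183 184 183 183 184 184 184 183 184 183 183 183 183 183 184 183 184 183
  185 183 183 184 184 184 184 184 184 184]]
```

```bash
cat > go.py <<'E'
import sys
from h import *
# usage: go.py x y z yaw(deg): prints shift in tool axes (cm) and turn
s=monitor.observe(); x,y,z,yw=map(float,sys.argv[1:5])
r,p,c=np.radians(s['eef_rot'])
from scipy.spatial.transform import Rotation as Ro
R=Ro.from_euler('xyz',[r,p,c]).as_matrix()
R0=Ro.from_euler('xyz',[np.pi,0,c]).as_matrix()
d=np.array([x,y,z])-s['position']
print('t',round(s['clock'],2),'pos',s['position'].round(4),'rot',s['eef_rot'].round(2),'F',s['wrist_force'].round(1))
print('shift cm',(R0.T@d*100).round(2),'turn',round((np.degrees(c)-yw+180)%360-180,2))
E
python3 go.py .5396 -.1049 .10 -6.5
```

```text
t 0.1 pos [ 0.1414 -0.505   0.2302] rot [-1.7988e+02 -2.0000e-02  1.5630e+01] F [ 0.2 -0.5 -0.1]
shift cm [ 49.13 -27.81  13.02] turn 22.13
```

```bash
python3 -m jog '3.5 -2 0 0;3.5 -2 0 0;3.5 -2 0 0;3.5 -2 0 0;3.5 -2 0 0' 5; python3 -m jog '3.5 -2 0 0;3.5 -2 0 0;3.5 -2 0 0;3.5 -2 0 0;3.5 -2 0 0';python3 go.py .5396 -.1049 .10 -6.5
```

```text
clock: 0.6
position: [0.2837, -0.3607, 0.2307]
eef_rot: [-180.0, 0.0, 15.6]
wrist_force: [0.8, -0.4, -0.6]
grip_width: 0.584
gripper_force: 0.0
clock: 1.1
position: [0.4253, -0.2171, 0.2308]
eef_rot: [-180.0, 0.0, 15.6]
wrist_force: [0.9, -1.4, 0.0]
grip_width: 0.581
gripper_force: 0.0
t 1.1 pos [ 0.4253 -0.2171  0.2308] rot [-1.7997e+02  3.0000e-02  1.5630e+01] F [ 0.9 -1.4  0. ]
shift cm [14.03 -7.73 13.08] turn 22.13
```

```bash
python3 -m jog '3.5 -2 0 0;3.5 -2 0 0;3.5 -2 0 0;3.5 -1.7 0 0;0 0 4 7.4'; python3 -m jog '0 0 4 7.4;0 0 3.5 7.3;0 0 0 0';python3 go.py .5396 -.1049 .019 -6.5
python3 - <<'E'
from h import *
p,d=snap('side');cv2.imwrite('pics/s1.png',cv2.resize(p[230:400,180:400,::-1],None,fx=3.5,fy=3.5))
E
```

```text
clock: 1.6
position: [0.5454, -0.1047, 0.1964]
eef_rot: [179.8, -0.7, 8.3]
wrist_force: [-0.0, -0.5, 1.1]
grip_width: 0.587
gripper_force: 0.0
clock: 1.9
position: [0.5334, -0.1048, 0.1088]
eef_rot: [-179.8, 0.8, -6.4]
wrist_force: [-0.8, -0.8, -1.1]
grip_width: 0.583
gripper_force: 0.0
t 1.9 pos [ 0.5334 -0.1048  0.1088] rot [-179.83    0.82   -6.43] F [-0.8 -0.8 -1.1]
shift cm [ 0.62 -0.06  8.98] turn 0.07
```

View pics/s1.png

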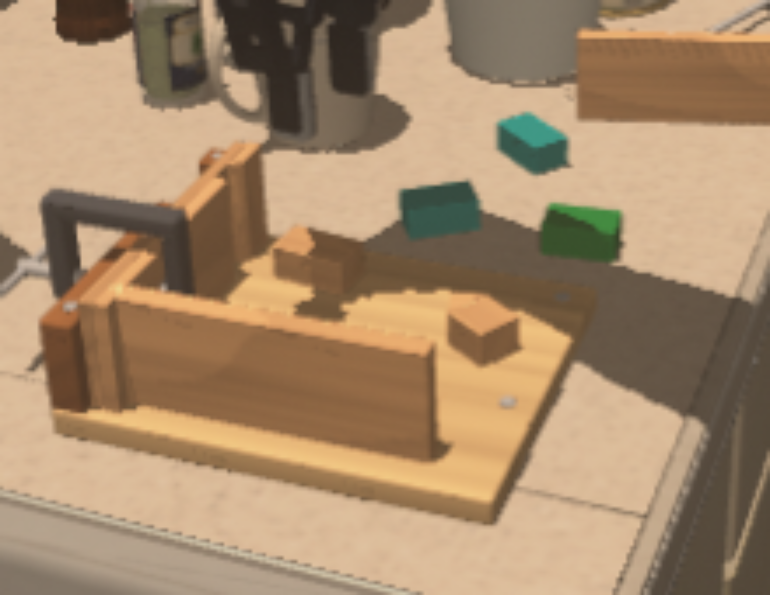

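The side crop shows the gripper, fingers at (310,90), hanging above the block at (317,260). The pointed piece is at (483,330), and the groove shows at the panel end (235,200). Descending now.

```bash
python3 -m jog '0 0 3 0;0 0 3 0;0 0 0 0'; python3 go.py .5396 -.1049 .019 -6.5
```

```text
clock: 2.25
position: [0.5369, -0.1064, 0.0546]
eef_rot: [-179.9, 0.3, -6.4]
wrist_force: [-0.5, 0.5, 0.0]
grip_width: 0.59
gripper_force: 0.0
t 2.25 pos [ 0.5369 -0.1064  0.0546] rot [-179.94    0.27   -6.36] F [-0.5  0.5  0. ]
shift cm [ 0.26 -0.18  3.56] turn 0.14
```

```bash
python3 -m jog '0.1 -0.1 2 0;0.1 0 1.4 0;0 0 0 0'; python3 -m jog '0 0 0 0;0 0 0 0;0 0 0 0;0 0 0 0' 1.5;python3 -m jog '0 0 -4 0;0 0 -4 0;0 0 -4 0;0 0 0 0'; python3 go.py .525 -.4405 .14 -6.5
```

```text
clock: 2.55
position: [0.5405, -0.106, 0.0222]
eef_rot: [-180.0, 0.1, -6.4]
wrist_force: [-0.7, 0.1, -0.6]
grip_width: 0.587
gripper_force: 0.0
clock: 2.95
position: [0.5422, -0.1065, 0.0243]
eef_rot: [180.0, -0.2, -6.5]
wrist_force: [-0.6, -0.1, 6.6]
grip_width: 0.266
gripper_force: 62.5
clock: 3.35
position: [0.5448, -0.1073, 0.1498]
eef_rot: [179.9, -0.7, -6.5]
wrist_force: [0.5, -0.3, 0.3]
grip_width: 0.27
gripper_force: 61.8
t 3.35 pos [ 0.5448 -0.1073  0.1498] rot [179.85  -0.72  -6.46] F [ 0.5 -0.3  0.3]
shift cm [ 1.78 33.33  0.98] turn 0.04
```

```bash
python3 -m jog '0 4 0 0;0 4 0 0;0 4 0 0;0 4 0 0;0 4 0 0';python3 -m jog '0.2 4 0 0;0.4 4 0 0;0.4 3.5 0 0;0.5 1.8 0 0;0 0 0 0'; python3 go.py .525 -.4405 .05 -6.5
```

```text
clock: 3.85
position: [0.5176, -0.306, 0.1414]
eef_rot: [-180.0, 0.1, -6.5]
wrist_force: [1.1, -0.8, -0.6]
grip_width: 0.27
gripper_force: 61.8
clock: 4.35
position: [0.5172, -0.4411, 0.1403]
eef_rot: [-180.0, 0.1, -6.7]
wrist_force: [0.1, -0.4, -0.0]
grip_width: 0.27
gripper_force: 61.8
t 4.35 pos [ 0.5172 -0.4411  0.1403] rot [-1.7997e+02  8.0000e-02 -6.6600e+00] F [ 0.1 -0.4 -0. ]
shift cm [ 0.77 -0.16  9.03] turn -0.16
```

```bash
python3 -m jog '0.8 0 2 0;0 0 3 0;0 0 3 0;0 0 0.7 0;0 0 0 0';python3 -m jog '0 0 0 0;0 0 0 0;0 0 0 0' 4; python3 -m jog '0 0 -4 0;0 0 -4 0;0 0 -3 0;0 0 0 0'; python3 go.py .436 -.072 .15 -30;python3 - <<'E'
from h import *
print(onz('top',[[216.4,287.5],[221,275.5],[213.7,293.5]],.035))
E
```

```text
clock: 4.85
position: [0.5249, -0.4371, 0.0528]
eef_rot: [-179.8, 0.2, -6.4]
wrist_force: [-0.7, 0.5, 0.1]
grip_width: 0.271
gripper_force: 61.8
clock: 5.15
position: [0.5272, -0.4405, 0.0578]
eef_rot: [179.9, -0.2, -6.5]
wrist_force: [0.3, 0.4, -0.0]
grip_width: 0.467
gripper_force: 0.0
clock: 5.55
position: [0.5288, -0.4423, 0.1743]
eef_rot: [179.5, -0.6, -6.5]
wrist_force: [0.1, -0.2, 0.6]
grip_width: 0.47
gripper_force: 0.0
t 5.55 pos [ 0.5288 -0.4423  0.1743] rot [179.49  -0.64  -6.47] F [ 0.1 -0.2  0.6]
shift cm [-13.39 -35.75   2.43] turn 23.53
[[ 0.43442811 -0.07117548  0.035     ]
 [ 0.45623707 -0.08156987  0.035     ]
 [ 0.42367214 -0.06525008  0.035     ]]
```

```bash
python3 -m jog '-1.5 -4 0 0;-1.5 -4 0 0;-1.5 -4 0 0;-1.5 -4 0 0;-1.5 -4 0 0' 5;python3 -m jog '-1.5 -4 0 0;-1.5 -4 0 0;-1.5 -4 0 0;-1.4 -3.7 0 0;0 0 2 7.8';python3 -m jog '0 0 3 7.9;0 0 3 7.8;0 0 0 0;0 0 0 0'; python3 go.py .436 -.072 .022 -30
```

```text
clock: 6.05
position: [0.4736, -0.2309, 0.1655]
eef_rot: [180.0, -0.1, -6.5]
wrist_force: [0.9, 0.9, 1.1]
grip_width: 0.589
gripper_force: 0.0
clock: 6.55
position: [0.4341, -0.0665, 0.1485]
eef_rot: [-179.9, -0.4, -14.2]
wrist_force: [1.5, -1.1, -1.0]
grip_width: 0.587
gripper_force: 0.0
clock: 6.95
position: [0.4111, -0.1159, 0.0847]
eef_rot: [-177.5, 0.2, -26.5]
wrist_force: [1.0, 0.6, 0.8]
grip_width: 0.585
gripper_force: 0.0
t 6.95 pos [ 0.4111 -0.1159  0.0847] rot [-177.53    0.25  -26.55] F [1.  0.6 0.8]
shift cm [ 0.26 -5.04  6.27] turn 3.45
```

```bash
python3 -m jog '0 0 0 0;0 0 0 0'; python3 go.py .436 -.072 .022 -30; python3 -c "
from h import *
print(monitor.observe()['qpos'].round(1),monitor.observe()['moment'].round(2))"
```

```text
clock: 7.15
position: [0.4137, -0.1158, 0.0871]
eef_rot: [-177.5, -0.0, -26.4]
wrist_force: [0.6, -0.2, -0.0]
grip_width: 0.586
gripper_force: 0.0
t 7.15 pos [ 0.4137 -0.1158  0.0871] rot [-1.7754e+02 -4.0000e-02 -2.6370e+01] F [ 0.6 -0.2 -0. ]
shift cm [ 0.06 -4.91  6.51] turn 3.63
[-26.4 -11.1 -23.9  77.2   2.5 179.9] [-0.05  0.    0.05]
```

Joint 6 hit its 180° limit. I'll use the equivalent half-turned grasp (yaw 150).

```bash
python3 -m jog '0 0 -1 -8.4;0 0 -1 -8.4;0 0 0 -8.4;0 0 0 -8.4;0 0 0 -8.4';python3 -m jog '0 0 0 -8.4;0 0 0 -8.4;0 0 0 -8.4;0 0 0 -8.4;0 0 0 -8.4';python3 -m jog '0 0 0 -8.4;0 0 0 -8.4;0 0 0 -8.4;0 0 0 -8.4;0 0 0 -8.4';python3 -m jog '0 0 0 -8.4;0 0 0 -8.4;0 0 0 -8.4;0 0 0 -8.4;0 0 0 -8.4';python3 -m jog '0 0 0 -8.4;0 0 0 0;0 0 0 0' |head -3;python3 go.py .436 -.072 .022 150
```

```text
clock: 7.65
position: [0.4132, -0.1163, 0.1069]
eef_rot: [-178.2, -1.7, 16.0]
wrist_force: [-0.3, -0.4, 0.4]
grip_width: 0.583
gripper_force: 0.0
clock: 8.15
position: [0.4131, -0.1163, 0.1068]
eef_rot: [-179.8, -2.4, 58.0]
wrist_force: [0.1, 0.4, 0.6]
grip_width: 0.584
gripper_force: 0.0
clock: 8.65
position: [0.4131, -0.1163, 0.1068]
eef_rot: [178.5, -2.0, 100.0]
wrist_force: [-0.4, 0.1, -0.1]
grip_width: 0.586
gripper_force: 0.0
clock: 9.15
position: [0.4131, -0.1162, 0.1068]
eef_rot: [177.6, -0.5, 142.0]
wrist_force: [-0.8, 1.0, 0.7]
grip_width: 0.587
gripper_force: 0.0
clock: 9.45
position: [0.4126, -0.1164, 0.1062]
eef_rot: [177.6, -0.2, 149.8]
t 9.45 pos [ 0.4126 -0.1164  0.1062] rot [177.56  -0.22 149.84] F [ 0.1 -0.1  0.4]
shift cm [0.21 5.01 8.42] turn -0.16
```

```bash
sed -i 's/(R0.T@d\*100)/(R.T@d*100)/' go.py; python3 go.py .436 -.072 .023 150;  python3 -m jog '0 2.5 2.5 0;0.2 2.2 2.5 0;0 0 0 0';python3 go.py .436 -.072 .023 150
```

```text
t 9.45 pos [ 0.4126 -0.1164  0.1062] rot [177.56  -0.22 149.84] F [ 0.1 -0.1  0.4]
shift cm [0.17 4.65 8.53] turn -0.16
clock: 9.75
position: [0.4325, -0.0701, 0.0543]
eef_rot: [177.6, -0.7, 150.0]
wrist_force: [-0.9, -0.6, -0.4]
grip_width: 0.584
gripper_force: 0.0
t 9.75 pos [ 0.4325 -0.0701  0.0543] rot [177.57  -0.67 150.01] F [-0.9 -0.6 -0.4]
shift cm [-0.43 -0.12  3.12] turn 0.01
```

```bash
python3 -m jog '-0.2 -0.1 2 0;0 0 1 0;0 0 0 0'; python3 -m jog '0 0 0 0;0 0 0 0;0 0 0 0;0 0 0 0' 1.5;python3 -m jog '0 0 -4 0;0 0 -4 0;0 0 -4 0;0 0 0 0'; python3 go.py .555 -.4405 .14 150
```

```text
clock: 10.05
position: [0.4348, -0.0734, 0.0263]
eef_rot: [177.6, -0.5, 149.9]
wrist_force: [0.2, 0.4, -0.1]
grip_width: 0.583
gripper_force: 0.0
clock: 10.45
position: [0.4372, -0.0742, 0.0288]
eef_rot: [177.6, -0.2, 149.9]
wrist_force: [-0.8, -0.1, 4.8]
grip_width: 0.268
gripper_force: 59.4
clock: 10.85
position: [0.4379, -0.0799, 0.1539]
eef_rot: [177.4, 0.4, 149.9]
wrist_force: [-0.2, 0.4, 0.3]
grip_width: 0.27
gripper_force: 58.9
t 10.85 pos [ 0.4379 -0.0799  0.1539] rot [177.45   0.38 149.92] F [-0.2  0.4  0.3]
shift cm [-28.19 -25.38   0.44] turn -0.08
```

```bash
python3 -m jog '-2.8 -2.5 0 0;-2.8 -2.5 0 0;-2.8 -2.5 0 0;-2.8 -2.5 0 0;-2.8 -2.5 0 0';python3 -m jog '-2.8 -2.5 0 0;-2.8 -2.5 0 0;-2.8 -2.5 0 0;-2.8 -2.6 0 0;-2.6 -2.6 0 0';python3 -m jog '0 0 0 0'|head -1; python3 go.py .547 -.4405 .065 150
```

```text
clock: 11.35
position: [0.4927, -0.2578, 0.1402]
eef_rot: [177.6, -0.4, 149.9]
wrist_force: [0.6, 0.9, -0.1]
grip_width: 0.265
gripper_force: 59.0
clock: 11.85
position: [0.5487, -0.4368, 0.1336]
eef_rot: [177.5, -0.4, 149.9]
wrist_force: [1.3, -0.4, 0.7]
grip_width: 0.267
gripper_force: 59.0
clock: 11.95
t 11.95 pos [ 0.5478 -0.4396  0.13  ] rot [177.6   -0.52 149.72] F [-0.1  0.4 -0.3]
shift cm [-0.04 -0.39  6.48] turn -0.28
```

```bash
python3 -m jog '0 -0.2 3 0;0 -0.1 3.4 0;0 0 0 0';python3 -m jog '0 0 0 0;0 0 0 0;0 0 0 0' 4; python3 -m jog '0 0 -4 0;0 0 -4 0;0 0 -3 0;0 0 0 0'; python3 go.py .43 -.366 .18 195
python3 - <<'E'
from h import *
p,d=snap('top','t2.png');np.savez('pics/t2.npz',p=p,d=d)
cv2.imwrite('pics/t2.png',cv2.resize(p[140:340,140:460,::-1],None,fx=2.5,fy=2.5))
print(monitor.observe()['qpos'].round(1))
E
```

```text
clock: 12.25
position: [0.5444, -0.4315, 0.0632]
eef_rot: [177.4, -1.1, 150.0]
wrist_force: [-0.0, 0.7, -1.6]
grip_width: 0.272
gripper_force: 59.0
clock: 12.55
position: [0.5495, -0.4366, 0.0742]
eef_rot: [177.6, -0.0, 150.0]
wrist_force: [-0.1, -0.5, 0.6]
grip_width: 0.469
gripper_force: 0.0
clock: 12.95
position: [0.549, -0.4427, 0.1909]
eef_rot: [177.8, 0.6, 149.9]
wrist_force: [0.7, -0.4, 0.8]
grip_width: 0.468
gripper_force: 0.0
t 12.95 pos [ 0.549  -0.4427  0.1909] rot [177.8    0.56 149.94] F [ 0.7 -0.4  0.8]
shift cm [14.15  0.64  0.97] turn -45.06
[-45.3  31.2  35.5  94.6   2.3 -15.3]
```

View pics/t2.png

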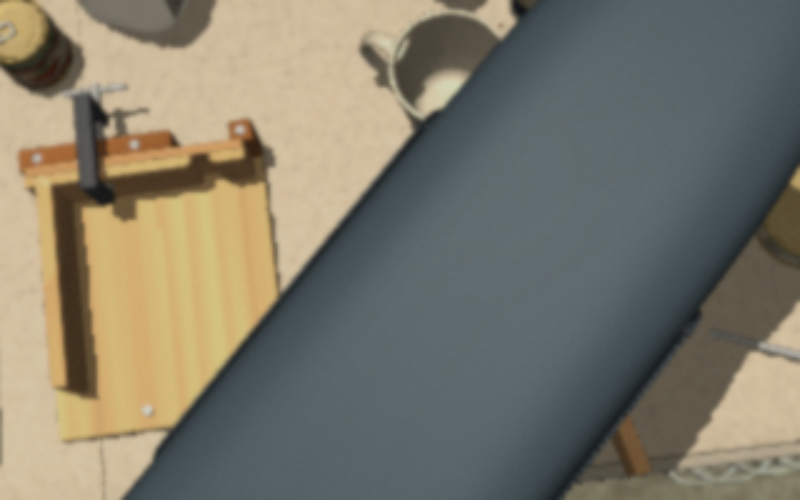

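The jig is now clear of offcuts, and the arm hides the tub in this view. Next I remove the 2.4° tool tilt by leaning on joint 6's opposite limit in free air.

```bash
python3 -m jog '3.5 0 0 0;3.5 0 0 0;3.5 0 0 -8.5;0 0 0 -8.5;0 0 0 -8.5'|sed -n 2,3p;python3 -m jog '0 0 0 -8.5;0 0 0 -8.5;0 0 0 -8.5;0 0 0 -8.5;0 0 0 -8.5'|sed -n 2,3p;python3 -m jog '0 0 0 -8.5;0 0 0 -8.5;0 0 0 -8.5;0 0 0 -8.5;0 0 0 -8.5'|sed -n 2,3p; python3 -m jog '0 0 0 -8.5;0 0 0 -8.5;0 0 0 -8.5;0 0 0 0'|sed -n 2,3p; python3 -c "
from h import *
s=monitor.observe();print(s['clock'],s['qpos'].round(2),s['eef_rot'].round(2),s['position'].round(4))
p,d=snap('top');cv2.imwrite('pics/t3.png',cv2.resize(p[140:340,180:500,::-1],None,fx=2.5,fy=2.5))"
```

```text
position: [0.4539, -0.3859, 0.1805]
eef_rot: [177.6, 0.7, 175.8]
position: [0.4552, -0.387, 0.1809]
eef_rot: [178.8, 2.1, -141.7]
position: [0.4552, -0.387, 0.1809]
eef_rot: [-179.5, 2.4, -99.2]
position: [0.4553, -0.387, 0.1809]
eef_rot: [-178.5, 2.0, -74.0]
14.9 [ -47.97   14.32   12.81   89.57    2.22 -153.93] [-178.48    1.95  -74.04] [ 0.4553 -0.387   0.1809]
```

View pics/t3.png

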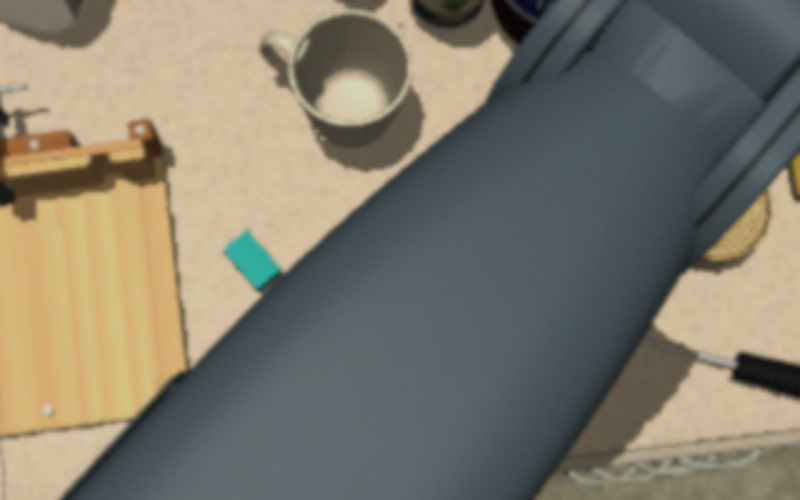

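The arm still hides the tub. The mug and jig are undisturbed. I keep turning to the limit.

```bash
python3 -m jog '0 0 0 -8.5;0 0 0 -8.5;0 0 0 -8.5;0 0 0 -6;0 0 0 0'|sed -n 2,3p; python3 -c "
from h import *
s=monitor.observe();print(s['clock'],s['qpos'].round(2),s['eef_rot'].round(2),s['position'].round(4))"
```

```text
position: [0.4748, -0.3675, 0.1812]
eef_rot: [-178.9, 0.9, -45.0]
15.45 [ -44.75   14.64   13.24   89.47    1.15 -179.78] [-178.85    0.87  -44.97] [ 0.4748 -0.3675  0.1812]
```

```bash
python3 -m jog '0 0 0 -6;0 0 0 0'|sed -n 2,3p; python3 -c "
from h import *
s=monitor.observe();print(s['clock'],s['qpos'].round(2),s['eef_rot'].round(2),s['position'].round(4))"
```

```text
position: [0.4931, -0.3466, 0.1812]
eef_rot: [179.9, 0.8, -41.6]
15.65 [-4.141e+01  1.504e+01  1.373e+01  8.948e+01 -1.300e-01 -1.798e+02] [179.87   0.79 -41.61] [ 0.4931 -0.3466  0.1812]
```

```bash
python3 -m jog '0 0 0 -2.5;0 0 0 0;0 0 0 8.5'|sed -n 2,3p; python3 -c "
from h import *
from scipy.spatial.transform import Rotation as Ro
s=monitor.observe();print(s['clock'],s['qpos'].round(2),s['eef_rot'].round(2),s['position'].round(4)); print(Ro.from_euler('xyz',s['eef_rot'],degrees=True).as_matrix()[:,2])"
```

```text
position: [0.4989, -0.3402, 0.1813]
eef_rot: [179.1, 0.7, -49.1]
15.95 [ -40.25   15.26   14.01   89.54   -0.76 -171.19] [179.13   0.67 -49.06] [ 0.4989 -0.3402  0.1813]
[-0.01913641 -0.00120527 -0.99981616]
```

```bash
python3 -m jog '0 0 0 8.3;0 0 0 8.3;0 0 0 8.3;0 0 0 8.3;0 0 0 8.3' 5|sed -n 3p;python3 -m jog '0 0 0 8.3;0 0 0 8.3;0 0 0 8.3;0 0 0 8.3;0 0 0 8.3'|sed -n 3p;python3 -m jog '0 0 0 8.3;0 0 0 8.3;0 0 0 8.3;0 0 0 8.1;0 0 0 0'|sed -n 3p;python3 go.py .396 -.375 .12 -165.1
```

```text
eef_rot: [178.9, -0.1, -90.8]
eef_rot: [179.2, -0.8, -132.3]
eef_rot: [179.8, -1.1, -164.9]
t 17.45 pos [ 0.4985 -0.3407  0.1813] rot [ 179.78   -1.07 -164.88] F [-1.1  0.  -0.8]
shift cm [10.68 -0.66  6.33] turn 0.22
```

```bash
python3 -m jog '3.5 -0.3 1 0;3.5 -0.3 1.5 0;3.4 0 2 0;0.3 0 1.5 0.2;0 0 0 0'|sed -n 2,3p;python3 go.py .396 -.375 .032 -165.1
```

```text
position: [0.3936, -0.3731, 0.1207]
eef_rot: [179.5, -1.2, -165.0]
t 17.95 pos [ 0.3936 -0.3731  0.1207] rot [ 179.51   -1.19 -165.01] F [0.9 0.6 0.3]
shift cm [-0.37 -0.32  8.86] turn 0.09
```

Run:
```python
from h import *
p,d=snap('top');q,e=snap('side')
a=cv2.resize(p[170:340,300:460,::-1],(400,425)); b=cv2.resize(q[190:290,280:440,::-1],(640,400))
o=np.zeros((430,800,3),np.uint8);o[:425,:400]=a; o[:250,400:800]=cv2.resize(b,(400,250));cv2.imwrite('pics/g1.png',o)
```

```text
(no output)
```

View pics/g1.png

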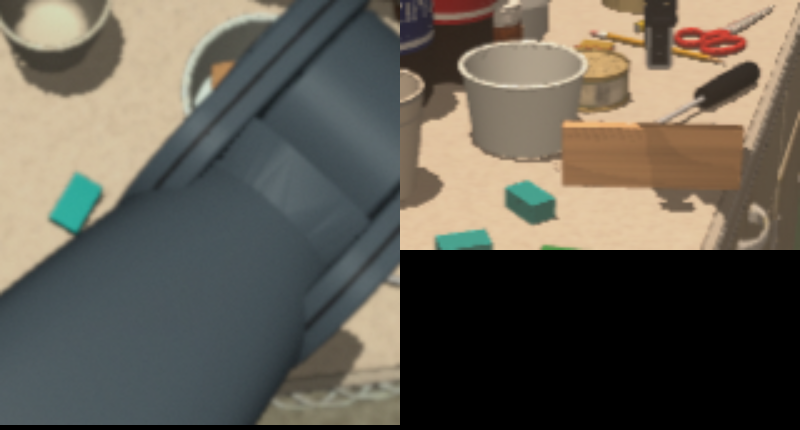

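The left crop shows a wooden offcut in the tub at (222,72). The right crop shows the tub upright, the finger (655,30) above and beyond the middle of the board at (655,155). Descending to grip.

```bash
python3 -m jog '-0.2 -0.2 3 0;-0.1 -0.1 3 0;0 0 2.6 0;0 0 0 0;0 0 0 0'|sed -n 2,6p;python3 go.py .396 -.375 .034 -165.1
```

```text
position: [0.3992, -0.3764, 0.0383]
eef_rot: [179.8, -1.0, -164.9]
wrist_force: [-0.7, -0.3, 0.4]
grip_width: 0.587
gripper_force: 0.0
t 18.55 pos [ 0.3992 -0.3764  0.0383] rot [ 179.81   -1.03 -164.91] F [-0.7 -0.3  0.4]
shift cm [0.26 0.21 0.44] turn 0.19
```

```bash
python3 -m jog '0.2 0.2 0.4 0;0 0 0 0'|sed -n 2p;python3 -m jog '0 0 0 0;0 0 0 0;0 0 0 0;0 0 0 0;0 0 0 0' 0.6;python3 go.py .396 -.375 .034 -165.1; python3 -m jog '0 0 -3 0;0 0 -4 0;0 0 -4 0;0 0 -3 0;0 0 0 0'; python3 go.py .43 -.10 .17 -178.3
```

```text
position: [0.3966, -0.3756, 0.0351]
clock: 19.25
position: [0.3962, -0.3753, 0.0342]
eef_rot: [179.9, -1.0, -165.0]
wrist_force: [0.4, -0.0, 3.8]
grip_width: 0.127
gripper_force: 59.8
t 19.25 pos [ 0.3962 -0.3753  0.0342] rot [ 179.86   -1.01 -165.  ] F [ 0.4 -0.   3.8]
shift cm [0.01 0.04 0.02] turn 0.1
clock: 19.75
position: [0.4003, -0.3769, 0.1787]
eef_rot: [-179.7, -0.8, -165.0]
wrist_force: [0.6, -1.2, -0.6]
grip_width: 0.127
gripper_force: 59.3
t 19.75 pos [ 0.4003 -0.3769  0.1787] rot [-179.73   -0.82 -165.  ] F [ 0.6 -1.2 -0.6]
shift cm [-10.04  25.99   0.6 ] turn 13.3
```

```bash
cat > jg.py <<'E'
from h import *
z=np.load('pics/t2.npz');p,d=z['p'],z['d']
v,u=np.mgrid[:480,:640]
W=world('top',np.c_[u.ravel(),v.ravel()],d.ravel()).reshape(480,640,3)
H=W[...,2]
def line(P):
    vx,vy,x,y=cv2.fitLine(P[:,:2].astype(np.float32)*1000,cv2.DIST_HUBER,0,.01,.01).ravel(); return np.degrees(np.arctan2(vy,vx)),x,y
# base right edge: last col with z>7.5mm
pts=[]
for r in range(222,255):
    c=[c for c in range(215,265) if .008<H[r,c]<.022]; pts.append((max(c)+.5,r))
print('base right edge',line(onz('top',pts,.015)))
# fitted right top edge / left
for nm,f,o in(('fit R',max,.5),('fit L',min,-.5)):
    pts=[]
    for r in range(225,285):
        c=[c for c in range(145,190) if .066<H[r,c]<.085]
        if c: pts.append((f(c)+o,r))
    print(nm,line(onz('top',pts,.075)))
# clamp edges
for nm,f,o in(('clamp R',max,.5),('clamp L',min,-.5)):
    pts=[]
    for r in range(182,212):
        c=[c for c in range(160,195) if .088<H[r,c]<.105]
        if c: pts.append((f(c)+o,r))
    print(nm,line(onz('top',pts,.096)))
# panel near top edge
for c in range(188,246):
    r=[r for r in range(185,225) if .066<H[r,c]<.085]
    if r: X=onz('top',[(c,min(r)-.5),(c,max(r)+.5)],.075)*1000; print(c,min(r),max(r),X[0,:2].round(1),X[1,:2].round(1),p[max(r)-3:max(r)+4,c,0])
E
python3 jg.py
```

```text
base right edge (np.float32(1.759045), np.float32(527.14246), np.float32(-137.72011))
fit R (np.float32(1.3507441), np.float32(500.61), np.float32(12.394652))
fit L (np.float32(1.5424612), np.float32(502.34912), np.float32(27.109713))
clamp R (np.float32(1.4285847), np.float32(596.4597), np.float32(-24.917599))
clamp L (np.float32(1.4700246), np.float32(597.16064), np.float32(-8.956867))
188 194 210 [612.1 -38.1] [579.  -36.1] [209 205 175 120  82  73  72]
189 196 210 [608.  -39.7] [578.8 -38. ] [210 202 164 110  78  72  71]
190 198 210 [603.8 -41.4] [578.6 -39.9] [210 201 159 107  80  73  71]
191 196 210 [607.5 -43.5] [578.4 -41.8] [211 199 156 105  78  72  72]
192 196 209 [607.3 -45.4] [580.1 -43.8] [209 212 196 146  94  76  72]
193 194 210 [611.  -47.5] [578.  -45.5] [210 194 138  88  74  72  73]
194 193 210 [612.7 -49.5] [577.7 -47.4] [209 188 131  86  74  72  73]
195 194 209 [610.6 -51.3] [579.4 -49.4] [210 205 179 123  84  74  73]
196 194 209 [610.3 -53.2] [579.2 -51.3] [210 203 170 116  82  74  73]
197 193 209 [612.1 -55.2] [579.  -53.1] [209 201 162 110  80  74  72]
198 195 2
[... 2376 characters left out ...]
7.2] [208 181 124  82  73  72  73]
232 188 204 [ 614.2 -121.8] [ 581.1 -119.3] [210 203 169 112  79  74  72]
233 188 204 [ 614.  -123.6] [ 580.9 -121.1] [209 200 159 107  80  75  73]
234 191 204 [ 607.9 -125.1] [ 580.7 -123. ] [210 200 156 103  80  73  75]
235 188 203 [ 613.5 -127.4] [ 582.4 -125. ] [205 210 198 148  97  79  76]
236 189 203 [ 611.4 -129.1] [ 582.2 -126.9] [194 198 185 132  87  77  76]
237 188 203 [ 613.1 -131.2] [ 582.  -128.7] [145 150 140 105  78  75  75]
238 187 195 [ 614.8 -133.2] [ 597.3 -131.8] [164 162 154 126  86  65  69]
239 190 193 [ 608.7 -134.6] [ 600.9 -134. ] [140 143 149 152 149 115  74]
240 195 195 [ 598.8 -135.7] [ 596.8 -135.6] [114 121 121  99  69  55  55]
```

```bash
python3 -m jog '-1.3 3.2 0 1.7;-1.3 3.2 0 1.7;-1.4 3.2 0 1.7;-1.4 3.2 0 1.7;-1.4 3.2 0 1.7'|sed -n 2,3p;python3 go.py .47 -.0999 .17 -178.5
```

```text
position: [0.4319, -0.2026, 0.1702]
eef_rot: [179.8, -1.2, -173.6]
t 20.25 pos [ 0.4319 -0.2026  0.1702] rot [ 179.81   -1.23 -173.6 ] F [-0.7 -0.1 -1.1]
shift cm [-4.93  9.78 -0.05] turn 4.9
```

```bash
python3 -m jog '-1.5 3.2 0 1.7;-1.5 3.2 0 1.6;-1.3 2.8 0 1.6;0 0 2 0;0 0 2 0'|sed -n 2,3p;python3 -m jog '0 0 2 0;0 0 2 0;0 0 0 0;0 0 0 0'|sed -n 2,4p;python3 go.py .4745 -.0998 .056 -178.5
```

```text
position: [0.4669, -0.1079, 0.1299]
eef_rot: [-180.0, -1.1, -178.3]
position: [0.465, -0.1088, 0.0903]
eef_rot: [180.0, -1.3, -178.4]
wrist_force: [-0.1, -0.7, -0.3]
t 21.15 pos [ 0.465  -0.1088  0.0903] rot [ 179.95   -1.26 -178.4 ] F [-0.1 -0.7 -0.3]
shift cm [-1.05  0.87  3.41] turn 0.1
```

```bash
python3 -m jog '-0.5 0.5 1 0;-0.3 0.3 1.2 0.1;-0.1 0 1 0;0 0 0 0;0 0 0 0'|sed -n 2,4p;python3 go.py .4745 -.0998 .055 -178.5
python3 - <<'E'
from h import *
p,d=snap('top');q,e=snap('side');np.savez('pics/f.npz',p=p,d=d,q=q)
a=cv2.resize(p[180:300,170:270,::-1],(400,480),interpolation=cv2.INTER_CUBIC); b=cv2.resize(q[250:380,190:370,::-1],(400,289),interpolation=cv2.INTER_CUBIC)
o=np.zeros((480,800,3),np.uint8);o[:,:400]=a; o[:289,400:]=b;cv2.imwrite('pics/f1.png',o)
E
```

```text
position: [0.474, -0.1009, 0.0591]
eef_rot: [-180.0, -1.1, -178.5]
wrist_force: [-0.0, -0.0, -0.9]
t 21.65 pos [ 0.474  -0.1009  0.0591] rot [-179.99   -1.15 -178.49] F [-0.  -0.  -0.9]
shift cm [-0.06  0.1   0.4 ] turn 0.01
```

View pics/f1.png

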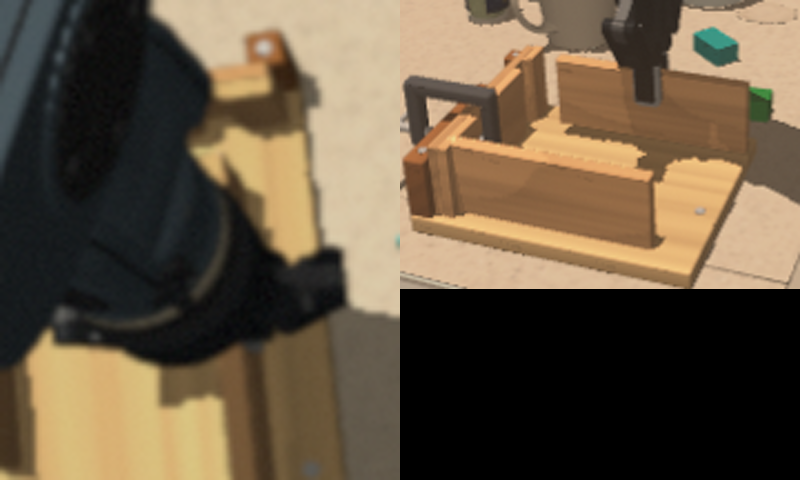

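Top crop: the gripper hides the groove, and the board's tail shows at (250,420). Side crop: the board hangs upright at (650,105), in line with the groove at (540,85). Checking the tail's lateral position against the TCP before easing in.

```bash
python3 - <<'E'
from h import *
z=np.load('pics/f.npz');p,d=z['p'],z['d']
v,u=np.mgrid[:480,:640]
H=world('top',np.c_[u.ravel(),v.ravel()],d.ravel()).reshape(480,640,3)[...,2]
L=[];R=[]
for r in range(272,315):
    c=[c for c in range(215,255) if .074<H[r,c]<.098]
    if 3<=len(c)<=9: L.append((min(c)-.5,r));R.append((max(c)+.5,r))
zt=.0591-.0342+.060; print(len(L),zt,np.median([H[r,int(c+2)] for c,r in L]))
for P in(L,R):
    X=onz('top',P,zt)[:,:2].astype(np.float32)*1000
    vx,vy,x,y=cv2.fitLine(X,cv2.DIST_HUBER,0,.01,.01).ravel(); print(np.degrees(np.arctan2(vy,vx)),x,y,'y at 474:',y+(474-x)*vy/vx, X[:,0].min())
E
python3 -m jog '0 0.1 0.6 0;-0.5 0 0.1 0;0 0 0 0;0 0 0 0'|sed -n 2,4p;python3 go.py .499 -.0992 .0515 -178.5
```

```text
34 0.0849 0.08518113669586558
1.1671652 423.6115 -96.859505 y at 474: -95.83291 394.4657
1.080692 423.50522 -110.57451 y at 474: -109.62198 393.68393
position: [0.4794, -0.0999, 0.0525]
eef_rot: [-180.0, -1.1, -178.5]
wrist_force: [0.1, 0.6, -1.2]
t 22.15 pos [ 0.4794 -0.0999  0.0525] rot [-179.97   -1.08 -178.5 ] F [ 0.1  0.6 -1.2]
shift cm [-1.96  0.02  0.07] turn 0.0
```

```bash
python3 -m jog '-0.6 0.15 0.05 -0.3;-0.6 0 0 0;-0.5 0 0 0;0 0 0 0;0 0 0 0'|sed -n 2,4p;python3 -m jog '-0.2 0 0 0;-0.2 0 0 0;0 0 0 0'|sed -n 2,4p;python3 go.py .5075 -.0992 .0515 -178.2
```

```text
position: [0.4963, -0.0979, 0.0516]
eef_rot: [-180.0, -1.1, -178.2]
wrist_force: [0.5, 0.0, -0.8]
position: [0.5005, -0.0978, 0.0516]
eef_rot: [-180.0, -1.1, -178.2]
wrist_force: [-0.0, -0.2, -0.2]
t 22.95 pos [ 0.5005 -0.0978  0.0516] rot [-179.97   -1.06 -178.2 ] F [-0.  -0.2 -0.2]
shift cm [-0.7  -0.16  0.  ] turn -0.0
```

```bash
for i in 1; do python3 -m jog '-0.15 0 0 0;-0.1 0 0 0;0 0 0 0'|sed -n 2,4p;done; python3 -m jog '-0.1 0 0 0;-0.1 0 0 0;0 0 0 0'|sed -n 2,4p
```

```text
position: [0.5029, -0.0978, 0.0516]
eef_rot: [-180.0, -1.1, -178.2]
wrist_force: [-0.9, -1.2, -0.2]
position: [0.5048, -0.0977, 0.0515]
eef_rot: [-180.0, -1.1, -178.2]
wrist_force: [-0.2, 0.8, -0.5]
```

```bash
python3 -m jog '0 0 0.1 0;0 0 0.05 0;0 0 0 0'|sed -n 2,4p; python3 -m jog '-0.1 0 0.03 0;0 0 0 0;0 0 0 0'|sed -n 2,4p
```

```text
position: [0.5045, -0.0976, 0.0499]
eef_rot: [-180.0, -1.1, -178.2]
wrist_force: [-0.1, -0.1, -0.3]
position: [0.5057, -0.0976, 0.0497]
eef_rot: [-180.0, -1.1, -178.2]
wrist_force: [0.3, 0.4, -1.0]
```

```bash
python3 -m jog '0 0 0.03 0;0 0 0.03 0;0 0 0 0'|sed -n 2,4p; python3 -m jog '-0.05 0 0 0;-0.05 0 0 0;0 0 0 0'|sed -n 2,4p
```

```text
position: [0.5057, -0.0977, 0.0492]
eef_rot: [-180.0, -1.1, -178.2]
wrist_force: [0.4, -0.0, -0.0]
position: [0.5067, -0.0976, 0.0491]
eef_rot: [-180.0, -1.1, -178.2]
wrist_force: [0.0, -0.1, 0.3]
```

```bash
python3 -m jog '0 0 0.04 0;0 0 0 0'|sed -n 2,4p; python3 -m jog '-0.05 0 0 0;-0.05 0 0 0;0 0 0 0'|sed -n 2,4p
```

```text
position: [0.5068, -0.0976, 0.0492]
eef_rot: [-180.0, -1.1, -178.2]
wrist_force: [-1.7, 0.7, 3.3]
position: [0.507, -0.0977, 0.0491]
eef_rot: [-180.0, -1.2, -178.2]
wrist_force: [-4.1, 0.6, 4.4]
```

```bash
python3 -m jog '0 0 -0.03 0;0 0 0 0'|sed -n 2,4p; python3 -m jog '-0.05 0 0 0;0 0 0 0;0 0 0 0'|sed -n 2,4p
```

```text
position: [0.5075, -0.0977, 0.0492]
eef_rot: [-180.0, -1.1, -178.2]
wrist_force: [-3.3, 0.2, 4.4]
position: [0.5079, -0.0976, 0.0491]
eef_rot: [-180.0, -1.1, -178.2]
wrist_force: [-3.7, 0.4, 5.0]
```

```bash
python3 -m jog '0 0 -0.05 0;0 0 0 0;0 0 0 0'|sed -n 2,4p; python3 -m jog '-0.05 0 0 0;0 0 0 0;0 0 0 0'|sed -n 2,4p
```

```text
position: [0.5087, -0.0975, 0.0491]
eef_rot: [-180.0, -1.0, -178.2]
wrist_force: [0.1, 0.3, -0.2]
position: [0.5088, -0.0975, 0.0492]
eef_rot: [-180.0, -1.1, -178.2]
wrist_force: [0.4, -0.2, -0.5]
```

```bash
python3 -m jog '-0.05 0 0 0;0 0 0 0;0 0 0 0'|sed -n 2,4p; python3 -m jog '-0.05 0 0 0;0 0 0 0;0 0 0 0'|sed -n 2,4p
```

```text
position: [0.5091, -0.0975, 0.0493]
eef_rot: [-180.0, -1.1, -178.2]
wrist_force: [0.6, -0.4, -0.7]
position: [0.5097, -0.0975, 0.0494]
eef_rot: [-180.0, -1.1, -178.2]
wrist_force: [1.1, 0.1, -0.8]
```

```bash
python3 -m jog '-0.05 0 0 0;0 0 0 0;0 0 0 0'|sed -n 2,4p; python3 -m jog '-0.05 0 0.01 0;0 0 0 0;0 0 0 0'|sed -n 2,4p
```

```text
position: [0.5097, -0.0975, 0.0493]
eef_rot: [-180.0, -1.1, -178.2]
wrist_force: [-1.9, 0.1, -0.1]
position: [0.5097, -0.0974, 0.0492]
eef_rot: [-180.0, -1.2, -178.2]
wrist_force: [-5.0, 0.0, 0.8]
```

```bash
python3 -m jog '-0.04 0 0.01 0;-0.04 0 0 0;0 0 0 0;0 0 0 0'|sed -n 2,4p; python3 -m jog '0 0 0 0;0 0 0 0;0 0 0 0'|sed -n 2,6p; python3 -c "
from h import *
s=monitor.observe(); print(s['moment'])"
```

```text
position: [0.5097, -0.0974, 0.0492]
eef_rot: [-180.0, -1.3, -178.2]
wrist_force: [-7.8, -0.7, 3.5]
position: [0.5097, -0.0974, 0.0492]
eef_rot: [-180.0, -1.3, -178.2]
wrist_force: [-7.4, 0.1, 4.0]
grip_width: 0.126
gripper_force: 60.0
[-0.05947152  1.2249816  -0.01693084]
```

```bash
python3 -m jog '-0.05 0 -0.04 0;0 0 0 0;0 0 0 0;0 0 0 0'|sed -n 2,4p; python3 -m jog '0 0 0 0;0 0 0 0;0 0 0 0'|sed -n 2,6p
```

```text
position: [0.5097, -0.0974, 0.0493]
eef_rot: [-180.0, -1.3, -178.2]
wrist_force: [-8.1, 0.2, 2.9]
position: [0.5097, -0.0974, 0.0493]
eef_rot: [-180.0, -1.3, -178.2]
wrist_force: [-7.0, 0.3, 4.1]
grip_width: 0.131
gripper_force: 59.9
```

Run:
```python
from h import *
p,d=snap('top');q,e=snap('side');np.savez('pics/e.npz',p=p,d=d,q=q)
a=cv2.resize(p[130:310,150:330,::-1],(400,400),interpolation=cv2.INTER_CUBIC); b=cv2.resize(q[250:360,190:360,::-1],(400,259),interpolation=cv2.INTER_CUBIC);c=cv2.resize(q[190:290,240:440,::-1],(400,200))
o=np.zeros((460,800,3),np.uint8);o[:400,:400]=a; o[:259,400:]=b;o[260:460,400:]=c;cv2.imwrite('pics/e1.png',o)
```

```text
(no output)
```

View pics/e1.png

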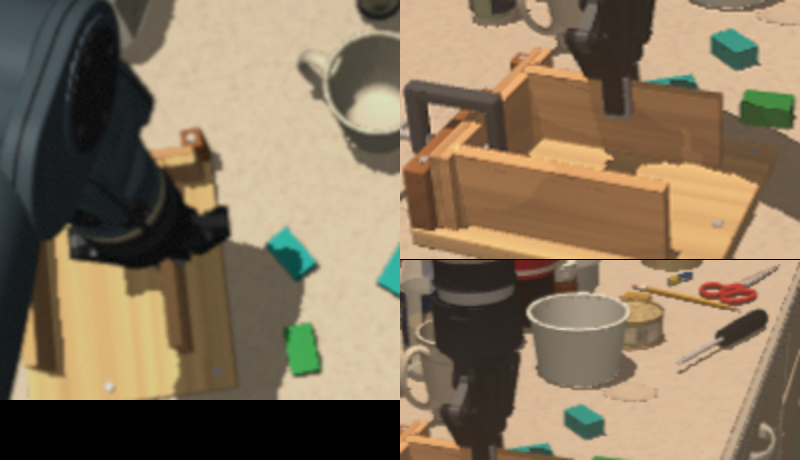

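The board's end sits in the groove, side crop (528,95). The board stands upright on the base, with its tail level with the fitted side's end. The tub is upright, and the tin and screwdriver are untouched. Raising the push and easing off the down force next.

```bash
python3 -m jog '-0.06 0 -0.06 0;0 0 0 0;0 0 0 0;0 0 0 0'|sed -n 2,4p; python3 -m jog '0 0 0 0;0 0 0 0;0 0 0 0'|sed -n 2,4p
python3 - <<'E'
from h import *
z=np.load('pics/e.npz');p,d=z['p'],z['d']
v,u=np.mgrid[:480,:640]
W=world('top',np.c_[u.ravel(),v.ravel()],d.ravel()).reshape(480,640,3);H=W[...,2]
L=[];R=[]
for r in range(255,300):
    c=[c for c in range(215,245) if .064<H[r,c]<.086]
    if 3<=len(c)<=9: L.append((min(c)-.5,r));R.append((max(c)+.5,r))
print(len(L))
for P in(L,R):
    X=onz('top',P,.075)[:,:2].astype(np.float32)*1000
    vx,vy,x,y=cv2.fitLine(X,cv2.DIST_HUBER,0,.01,.01).ravel(); print('yaw',np.degrees(np.arctan2(vy,vx)),x,y,'xmin',X[:,0].min())
for c0,c1 in((150,185),(215,245)):
    m=(H[230:310,c0:c1]>.062)&(H[230:310,c0:c1]<.088); rr=np.where(m.sum(1)>=3)[0].max()+230
    cc=np.where(m[rr-230])[0].mean()+c0; print('rear end',onz('top',[(cc,rr+.5)],.075)*1000)
    q=W[250:rr-1,c0:c1][m[20:rr-231]]; print('top z',np.median(q[:,2]), np.polyfit(q[:,0],q[:,2],1))
E
```

```text
position: [0.5097, -0.0974, 0.0494]
eef_rot: [-180.0, -1.4, -178.2]
wrist_force: [-8.7, -1.5, 3.1]
position: [0.5097, -0.0974, 0.0494]
eef_rot: [-180.0, -1.4, -178.2]
wrist_force: [-8.7, -1.3, 1.8]
32
yaw 1.9654028 450.66077 -93.954796 xmin 430.0367
yaw 1.4770995 456.17783 -107.5819 xmin 428.8324
rear end [[425.08670292  17.24247143  75.        ]]
top z 0.07433393031518243 [-0.09870343  0.11737447]
rear end [[ 428.58857738 -100.50056844   75.        ]]
top z 0.07528732043954023 [-0.00751542  0.07800537]
```

```bash
python3 -m jog '-0.04 0 -0.03 0;0 0 0 0;0 0 0 0;0 0 0 0;0 0 0 0'|sed -n 2,4p; python3 -m jog '0 0 0 0;0 0 0 0;0 0 0 0;0 0 0 0;0 0 0 0'|sed -n 1,6p
```

```text
position: [0.5097, -0.0974, 0.0495]
eef_rot: [-180.0, -1.5, -178.2]
wrist_force: [-9.5, -1.2, 2.6]
clock: 30.75
position: [0.5097, -0.0974, 0.0495]
eef_rot: [-180.0, -1.5, -178.2]
wrist_force: [-9.8, -0.4, 2.5]
grip_width: 0.128
gripper_force: 59.8
```

Run:
```python
from h import *
z=np.load('pics/e.npz');p,d=z['p'],z['d']
h=cv2.cvtColor(p,cv2.COLOR_RGB2HSV); s=(slice(175,245),slice(368,442))
m=((h[s][...,0]>5)&(h[s][...,0]<22)&(h[s][...,1]>80)).astype(np.uint8)
n,l,st,c=cv2.connectedComponentsWithStats(m); print([(st[i].tolist(),(c[i]+[368,175]).round().tolist()) for i in range(1,n) if st[i,4]>15])
v,u=np.mgrid[:480,:640];W=world('top',np.c_[u.ravel(),v.ravel()],d.ravel()).reshape(480,640,3)
for i in range(1,n):
    if st[i,4]>15: print(np.median(W[s][l==i],0).round(3))
cv2.imwrite('pics/tub.png',cv2.resize(p[165:255,355:455,::-1],None,fx=6,fy=6,interpolation=cv2.INTER_CUBIC))
```

```text
[([16, 19, 26, 38, 489], [398.0, 212.0])]
[ 0.543 -0.434  0.025]
```

View pics/tub.png

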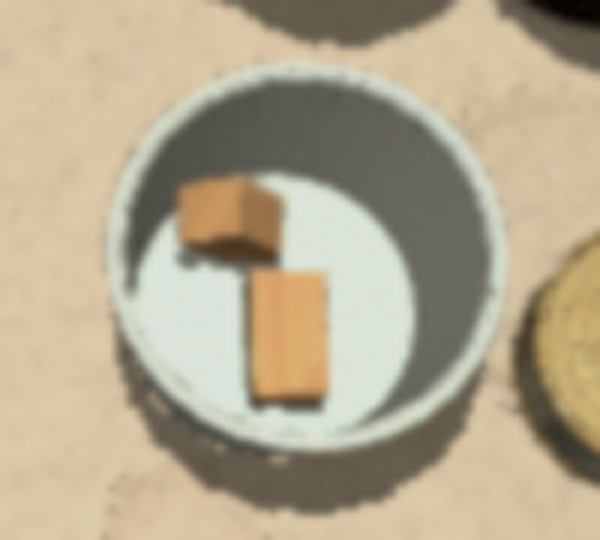

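Both offcuts lie in the upright tub: the pointed one at crop (230,215), the block at (288,335). The board is pressed home at about 10 N, so I hand the job in.

```bash
python3 -c "
from h import *
s=monitor.observe();print(s['clock'],s['wrist_force'],s['gripper_force']);print(job.job_done())"
```

```text
30.75 [-9.82550945 -0.36243044  2.45665926] 59.78112816810608
the job is handed in; nothing more can be done
None
```

Job handed in at 30.75 s: both offcuts are in the upright tub, and the loose side stands on the base, fully home in the groove, still held and pressed with about 9.8 N at the wrist (dragging on the base may take up to about 1 N of that).

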